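Present the broad chisel to the honing block through the guard slot

TASK

Take the broad chisel, the one with the big rectangular handle, out of the rack, and with its cutting edge still just above the guard plate of the honing station lay the narrow side of its upright blade flush against the fence beside the slot and press it there lightly for a moment. Then pass the blade down through the slot and press the sprung honing block down about 8 mm, never to the bottom of its travel. Finish while still holding the chisel there, upright in the slot and pressing; leave the two slim chisels standing in the rack.

Things in the scene. Friction and masses are not known exactly. Their poses are not given: they have to be found in the camera images.
- chisel: the broad chisel, 182 mm long, 0.13 to 0.25 kg, upright in one of the three rack places, edge down. Origin at the centre of the cutting edge, z up to the handle, y along the blade's width, x across its thickness. Blade 32 mm (y) x 6 mm (x), z = 0 to 80 mm; collar 32 x 20 mm to z = 90; rectangular handle 30 mm (y) x 24 mm (x), z = 90 to 182. Grip it across the 24 mm near z = 150; 80 N is harmless
- chisel_edge (a point): centre of the broad chisel's cutting edge, same point and axes as chisel; a half turn about z is the same chisel. The blade's last 12 mm taper to this thin edge
- slim_chisel_a: bystander: a slim chisel with a 14 mm blade and a round handle 20 mm across, 148 mm long, in the rack; origin at its edge, z up
- slim_chisel_b: bystander: a slim chisel with an 8 mm blade and a round handle 20 mm across, 148 mm long, in the rack; origin at its edge, z up
- rack: fixed open wooden rack, 90 mm (x) x 260 mm (y) x 95 mm high; origin at the centre of its underside. Three slots 12 mm (x) x 38 mm (y) in its 14 mm top board, at y = -80, 0, 80 mm; the chisels hang in them, collars on the board, edges 15 mm above the bench, blade widths along the rack's y. The slim chisels' handles end 163 mm above the bench
- station: fixed honing station: green housing 120 mm (x) x 150 mm (y), open at its +x side, with a level steel guard plate 8 mm thick whose top is 105 mm above the bench; origin at the centre of its underside, z up
- slot (a point): centre of the slot in the guard plate, at the plate's top face; axes as station. The slot measures 36 mm (y) x 10 mm (x): 2 mm clearance all round the broad blade when this is centred
- fence: fixed upright aluminium block on the guard plate at the slot's +y end, 30 mm (x) x 20 mm (y) x 50 mm high; origin at the centre of its underside. Its flat face looks to the station's -y and stands at y = +16 mm from the slot's centre (2 mm inside the slot's end), so that a blade flush against it is centred over the slot along y
- block (a joint): how far the honing block is pressed down (m): 0 at rest, 0.020 at the bottom. A flat grey stone 46 mm (x) x 66 mm (y) on a spring, centred under the slot; its top at rest is 45 mm below the top of the guard plate. It starts to move at about 4.5 N and takes 0.5 N more per mm: about 8.5 N at 8 mm
- block_top (a point): centre of the honing block's upper face; goes down with it
Not all that is in view belongs to the job. What is shaped like the station but pink is not meant. Leave any purple look-alike of the chisel alone.

How it is judged (in metres and radians):
On the way:
1. the side of the upright chisel blade is flush against the fence, its edge still above the guard plate (contact force between chisel and fence above 0.3 N and angle between the z axis of chisel and the z axis of station, either way round below 0.06 rad and angle between the y axis of chisel and the y axis of station, either way round below 0.1 rad and z of chisel_edge in the frame of slot between 0 and 0.035 m and x of chisel_edge in the frame of slot between -0.01 and 0.01 m), for 0.2 s.
At the end, for the whole second after the job is handed in: the gripper holds the broad chisel upright (within 0.08 rad) with its blade through the slot (edge within 7 mm of the slot's axis), pressing the honing block down 4 to 13 mm, at rest; the slim chisels stand upright in the rack (value of joint block between 0.004 and 0.013 m and contact force between the fingers and chisel above 3 N and angle between the z axis of chisel and the z axis of station, either way round below 0.08 rad and angle between the y axis of chisel and the y axis of station, either way round below 0.2 rad and linear speed of chisel below 0.02 m/s and z of chisel_edge in the frame of slot between -0.062 and -0.045 m and x of chisel_edge in the frame of slot between -0.007 and 0.007 m and y of chisel_edge in the frame of slot between -0.007 and 0.007 m and angle between each of slim_chisel_a, slim_chisel_b's own z axis and vertical below 0.2 rad); the arm keeps its last pose, push and grip.
It fails at once if the honing block is pressed to the bottom of its travel (value of joint block above 0.0185 m).
It fails at once if a slim chisel is pulled out or knocked about (distance of slim_chisel_a from where it was at the start of the episode above 0.03 m).
It fails at once if a slim chisel is pulled out or knocked about (distance of slim_chisel_b from where it was at the start of the episode above 0.03 m).
It also fails if it takes over 54 s, if anything falls off the work surface, if the arm or the gripper's body presses on something with over 40 N, if the wrist force passes 120 N, or if a joint passes its speed limit or range.

ROBOT

A 6-joint arm with a two-finger parallel gripper is mounted at the origin on the work surface. World frame = base frame: x ahead of the robot, y to its left, z up, the work surface at z = 0. Lengths are in mm, angles in rad, forces in N, time in s.
With the tool pointing down it reaches from about 275 to 750 mm from the base axis. Payload 10.2 kg.
Tool frame: the origin (TCP) lies between the finger pads; the fingertips stand 11 mm ahead of it and the grasp point (between the pads) lies 8 mm behind it; z points along the fingers, y is the line along which they close (so a half turn about z gives the same grasp; the last joint's range is limited). The gripper opens to 85 mm and grips with 20 to 120 N. Pads are 22 mm wide; open, the fingers measure 114 mm over their backs; the gripper's body (76 mm by 85 mm) begins 54 mm behind the grasp point. The pads swing forward as they close: fully open they stand 13 mm farther back than shut.
Start: joints at [0.925, 0.313, 1.498, -0, 1.331, -0.223], TCP at [215.429, 478.771, 242.294] pointing down, gripper open.
Joint ranges: [-2.94, 2.94], [-0.97, 2.17], [0.19, 2.56], [-1.23, 4.37], [0.02, 3.11], [-2.88, 2.88]. Speed limits (rad/s): [2.39, 2.39, 3.01, 3.14, 3.14, 3.14].

INTERFACE

Orientations are given as a unit quaternion [w, x, y, z].
In Python, from rig import sense, eyes, finish_job gives the robot as it stands.
- The arm moves only by the shell command python3 -m jog 'ROWS' [FORCE]. ROWS is JSON, a list of rows, each a list of 7 numbers: the shift along the tool's x, y, z in m, then the turn, a rotation vector about the tool's x, y, z in rad, then the finger opening in m, from 0 to 0.0854. In form: [[dx, dy, dz, rx, ry, rz, gripper], ...]. A call has 1 to 5 rows; each row shifts and turns the commanded pose from where the row before left it, along the tool's axes as they then stand; what a row does not reach is not made up. A row lasts 1/10 s, in which the tool goes at most 50 mm and 8.59 degrees, less where a joint would pass 70% of its speed; a pose out of reach is approached as far as the arm can. A call is refused whole if a number of a shift passes 0.05 or a number of a turn 0.15, either way. A call with a gripper value outside its range is refused whole. The fingers move at their own pace and stop on an object; FORCE is the grip in N (left out, the last holds). Time passes only in rows, so rows that do not move let the fingers close. It gives the time, the measured TCP pose, the force, the opening and the grip force at its end, in the units of the state.
- sense(): the state, without advancing time (a new reading comes with each control period).
- eyes.capture(name): name is "scene" or "top"; returns the picture (384x512x3 uint8, red, green, blue); there is no depth.
- eyes.calibration(name): a dict with "fx", "fy", "cx", "cy" (pixels), "dist" ([k1, k2, p1, p2, k3] as OpenCV has them; the pictures are not rectified), "cam_to_world" (4x4, takes a point from camera to world coordinates). Camera axes: x right, y down, z forward; pixel columns grow to the right and rows downward; lengths in mm; the calibration is good to about 2 mm. A picture is of the moment at which its call begins. calibration takes no time and is no camera call.
- finish_job(): hands the job in; it is judged then, once.
The state is a dict: "time_s": time; "joints": joint angles; "dq": joint speeds; "tau": joint torques, N m; "eef_pos": TCP position; "ee_rot": TCP orientation; "force": force on the tool from outside, world axes, zero at the start; "wrist_torque": the same for the moment, N m; "grip_width": opening from 0.0 (shut) to 1.0 (fully open); "grip_force": force on a finger pad.
Only numpy, scipy, OpenCV 4.12 (cv2) and the standard library are available. Lean on these libraries where they do the work, as an engineer would, in place of code of your own. Each camera call takes 0.05 s, during which the arm holds its last target. There are 200 camera calls.

## Working session

There is one attempt and no reset: what is moved stays moved. The work goes in short steps, Python scripts to look and compute and a shell command to move; the robot and the scene stay as the last step left them, time stands still between calls to the robot, and variables do not carry over. Pictures are saved under pics/ and viewed, at most 10 in all, crops included, and the job is handed in when it is done.

```bash
mkdir -p pics; python3 - <<'E'
from rig import sense, eyes
import cv2, numpy as np
np.set_printoptions(precision=4,suppress=True)
print(sense())
for n in("scene","top"):
    im=eyes.capture(n); cv2.imwrite(f"pics/{n}0.png",im[:,:,::-1]); print(n,eyes.calibration(n))
E
python3 - <<'E'
import cv2,numpy as np
a=cv2.imread('pics/scene0.png');b=cv2.imread('pics/top0.png')
E
```

```text
{'time_s': 0.0, 'joints': array([ 0.9246,  0.3134,  1.4984, -0.    ,  1.331 , -0.2234]), 'dq': array([ 0.0015,  0.0006, -0.0011, -0.    , -0.0006, -0.0014]), 'tau': array([ -0.0007, -41.2258, -25.9742,  -0.0002,   0.0041,   0.    ]), 'eef_pos': array([215.2874, 478.5697, 241.7428]), 'ee_rot': array([-0.0003,  0.2098,  0.9777, -0.0006]), 'force': array([-0.1537, -0.438 ,  1.0291]), 'wrist_torque': array([-0.0421,  0.0157,  0.0086]), 'grip_force': 0.0, 'grip_width': 1.0001331384753411}
scene {'fx': 396.87315134949546, 'fy': 396.87315134949546, 'cx': 255.82013344048485, 'cy': 188.7830671826126, 'dist': array([-0.1052,  0.    ,  0.    ,  0.    ,  0.    ]), 'cam_to_world': array([[  -0.3736,    0.5339,   -0.7585, 1333.085 ],
       [   0.9275,    0.2255,   -0.2981,  469.0371],
       [   0.0118,   -0.815 ,   -0.5794,  749.1099],
       [   0.    ,    0.    ,    0.    ,    1.    ]])}
top {'fx': 363.5912144742634, 'fy': 363.5912144742634, 'cx': 257.7069160449427, 'cy': 202.50868530602216, 'dist': array([-0.1014,  0.    ,  0.    ,  0.    ,  0.    ]), 'cam_to_world': array([[  -0.1016,   -0.9733,    0.2059,  238.7663],
       [  -0.9948,    0.1005,   -0.0157,  133.9798],
       [  -0.0054,   -0.2064,   -0.9784, 1151.7066],
       [   0.    ,    0.    ,    0.    ,    1.    ]])}
```

View pics/scene0.png

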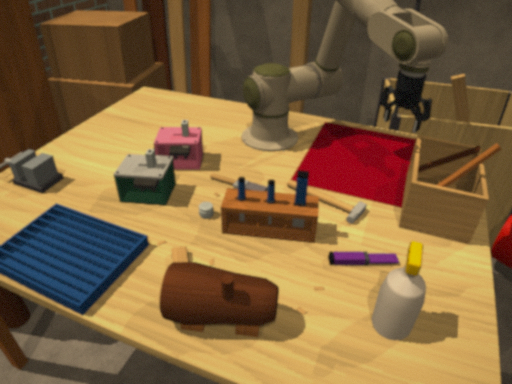

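View pics/top0.png

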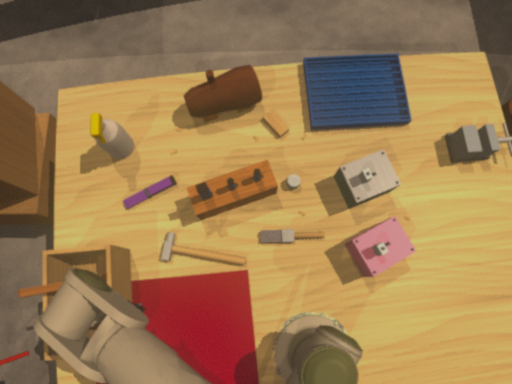

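Both pictures show the rack at top (232,190) and scene (270,215). It holds three blue handles.

Candidates for the broad chisel:
- Tall, thick handle at scene (302,188) / top (203,189).
- Slim handles at scene (241,188) and (271,190).
- Purple look-alike lying at scene (363,259) / top (150,192).

I choose the tall one. The station is the green housing at top (367,178); the pink one at (381,247) isn't it. Next I'll check with a close crop.

```bash
python3 - <<'E'
import cv2,numpy as np
a=cv2.imread('pics/scene0.png');b=cv2.imread('pics/top0.png')
f=lambda im,x,y,w,h,s:cv2.resize(im[y:y+h,x:x+w],(w*s,h*s),interpolation=cv2.INTER_CUBIC)
r1=np.hstack([f(b,180,150,100,75,4),f(b,325,140,100,75,4)])
r2=np.hstack([f(a,215,165,110,75,4)[:,:400],f(a,105,140,100,75,4)])
cv2.imwrite('pics/crop0.png',np.vstack([r1,r2]))
E
```

```text
(no output)
```

View pics/crop0.png

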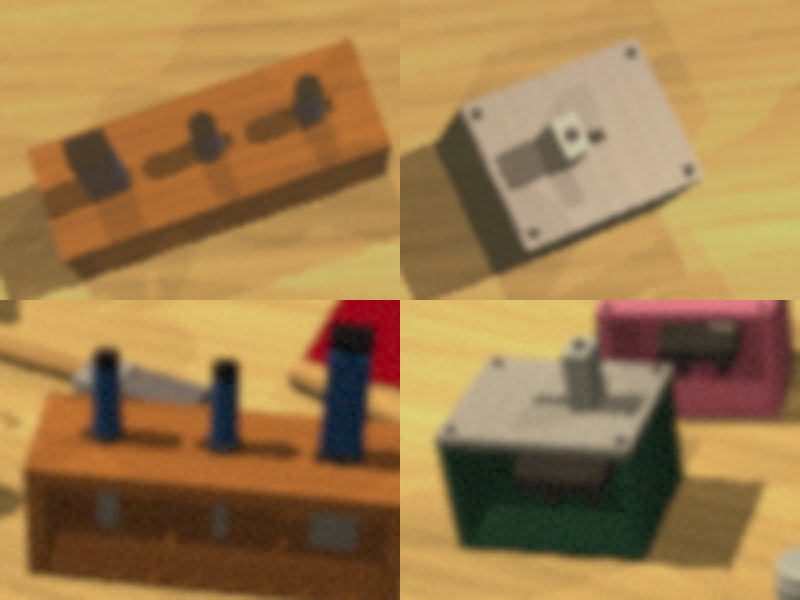

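The crop confirms the choice: the broad rectangular handle is at left in the top view and at right in the scene view, and the wide blade shows below it. The station is the grey plate on the green housing, with its open side facing the scene camera and the fence right of the slot.

```bash
cat > h.py <<'E'
import cv2,numpy as np
from rig import eyes
np.set_printoptions(precision=2,suppress=True)
def cal(n):
    c=eyes.calibration(n); return np.array([[c['fx'],0,c['cx']],[0,c['fy'],c['cy']],[0,0,1]]),np.array(c['dist']),np.array(c['cam_to_world'])
def ray(n,uv):
    K,d,T=cal(n); p=cv2.undistortPoints(np.float64(uv).reshape(-1,1,2),K,d)[:,0]
    return T[:3,3],np.c_[p,np.ones(len(p))]@T[:3,:3].T
def plane(n,uv,z):
    o,r=ray(n,uv); return o+r*((z-o[2])/r[:,2:])
def proj(n,P):
    K,d,T=cal(n); W=np.linalg.inv(T); return cv2.projectPoints(np.float64(P).reshape(-1,1,3),cv2.Rodrigues(W[:3,:3])[0],W[:3,3],K,d)[0][:,0]
def crop(uv,x,y,s): return (np.float64(uv)+.5)/s-.5+[x,y]
E
python3 - <<'E'
from h import *
def show(l,n,uv,z):
    P=plane(n,uv,z)[:,:2]; e=np.roll(P,-1,0)-P
    print(l,n,'c',P.mean(0),'len',np.linalg.norm(e,axis=1),'ang',np.degrees(np.arctan2(e[:,1],e[:,0])))
show('plate','top',crop([(461,106),(635-0,40),(702,178),(528,250)],325-100,140,4),105)
show('plate','scene',crop(np.array([(435,440),(495,355),(675,365),(633,455)])-[400,300],105,140,4),105)
show('rack','top',crop([(28,150),(350,40),(389,148),(65,260)],180,150,4),95)
# automatic plate mask
b=cv2.imread('pics/top0.png');hsv=cv2.cvtColor(b,cv2.COLOR_BGR2HSV)
m=cv2.inRange(hsv,(0,0,100),(180,70,255));m[:,:320]=0;m[:,410:]=0;m[:140]=0;m[215:]=0
m=cv2.morphologyEx(m,cv2.MORPH_CLOSE,np.ones((5,5)));c=max(cv2.findContours(m,0,2)[0],key=cv2.contourArea)
show('plate auto','top',cv2.boxPoints(cv2.minAreaRect(cv2.convexHull(c))),105)
m=cv2.inRange(hsv,(0,130,115),(14,255,255));m[:,:180]=0;m[:,285:]=0;m[:150]=0;m[225:]=0
m=cv2.morphologyEx(m,cv2.MORPH_CLOSE,np.ones((9,9)));c=max(cv2.findContours(m,0,2)[0],key=cv2.contourArea)
show('rack auto','top',cv2.boxPoints(cv2.minAreaRect(cv2.convexHull(c))),95)
# handle top, dark quad reading; fence top
print(plane('top',crop([(83,143)],180,150,4),197), plane('top',crop([(572-400,135)],325,140,4),155))
o1,r1=ray('top',crop([(83,143)],180,150,4)); o2,r2=ray('scene',crop([(353,328-300)],215,165,4))
t=np.linalg.lstsq(np.c_[r1[0],-r2[0]],o2-o1,rcond=None)[0]; print(o1+r1[0]*t[0],o2+r2[0]*t[1])
E
```

```text
plate top c [ 507.82 -228.9 ] len [148.37 117.8  147.59 119.86] ang [ -74.6  -164.34  106.2    16.04]
plate scene c [ 506.29 -224.03] len [125.19 149.69 128.46 153.49] ang [-163.71  106.51   17.97  -74.69]
rack top c [517.13 189.49] len [257.68  89.77 255.18  89.62] ang [ -76.33 -167.16  103.64   14.44]
plate auto top c [ 505.7  -228.57] len [156.07 120.44 152.74 117.93] ang [ -73.6  -168.66  105.55   12.86]
rack auto top c [516.28 190.01] len [259.56  90.05 255.14  88.9 ] ang [ -76.   -167.81  103.75   15.02]
[[503.08 268.98 197.  ]] [[ 501.18 -204.99  155.  ]]
[501.58 268.22 202.41] [501.12 269.86 202.51]
```

```bash
python3 -m jog '[[0,0,0,0,0,0.15,0.0854],[0,0,0,0,0,0.15,0.0854],[0,0,0,0,0,0.15,0.0854],[0,0,0,0,0,0.15,0.0854],[0,0,0,0,0,0.15,0.0854]]' 60; python3 -m jog '[[0,0,0,0,0,0.15,0.0854],[0,0,0,0,0,0.008,0.0854],[0,0,0,0,0,0,0.0854]]'
cat >> h.py <<'E'
from scipy.spatial.transform import Rotation as R
from rig import sense
def rot(q): return R.from_quat(np.roll(q,-1))
def goto(P,yaw=None,dirv='y'):
    "prints tool-frame shift (mm) to world P, and tool turn rotvec to point down with tool y at yaw deg"
    s=sense(); r=rot(s['ee_rot'])
    print('t',s['time_s'],'pos',s['eef_pos'],'F',s['force'],'grip',s['grip_force'],s['grip_width'])
    print('tool shift mm',r.inv().apply(np.array(P)-s['eef_pos']))
    if yaw is not None:
        a=np.radians(yaw);y=np.array([np.cos(a),np.sin(a),0]);z=np.array([0,0,-1.]);x=np.cross(y,z)
        print('turn',np.round((r.inv()*R.from_matrix(np.c_[x,y,z])).as_rotvec(),4))
E
python3 -c "
from h import *
goto((500.5,268,242),13.8)"
```

```text
time_s: 0.6
eef_pos: [215.3, 478.6, 242.0]
ee_rot: [-0.0, 0.556, 0.831, -0.0]
force: [-0.7, 0.5, -0.8]
grip_width: 0.998
grip_force: 0.0
time_s: 0.9
eef_pos: [215.4, 478.7, 242.1]
ee_rot: [0.0, 0.616, 0.788, -0.0]
force: [0.1, -0.3, -0.2]
grip_width: 0.997
grip_force: 0.0
t 0.9 pos [215.37 478.71 242.11] F [ 0.05 -0.33 -0.16] grip 0.0 0.9968245912330217
tool shift mm [-273.28  225.87    0.11]
turn [-0.  0.  0.]
```

```bash
python3 -m jog '[[-0.034,0.028,0,0,0,0,0.0854],[-0.034,0.028,0,0,0,0,0.0854],[-0.034,0.028,0,0,0,0,0.0854],[-0.034,0.028,0,0,0,0,0.0854],[-0.034,0.028,0,0,0,0,0.0854]]' >/dev/null; python3 -m jog '[[-0.034,0.028,0,0,0,0,0.0854],[-0.034,0.028,0,0,0,0,0.0854],[-0.035,0.030,0,0,0,0,0.0854],[0,0,0,0,0,0,0.0854],[0,0,0,0,0,0,0.0854]]'
python3 -c "
from h import *
goto((500.5,268,157),13.8)
a=eyes.capture('scene')[:,:,::-1];b=eyes.capture('top')[:,:,::-1]
f=lambda im,x,y,w,h,s:cv2.resize(im[y:y+h,x:x+w],(w*s,h*s),interpolation=cv2.INTER_CUBIC)
cv2.imwrite('pics/pre.png',np.hstack([f(a,255,110,100,130,4),f(b,155,130,100,130,4)]))"
```

```text
time_s: 1.9
eef_pos: [500.1, 266.8, 241.8]
ee_rot: [-0.0, 0.617, 0.787, -0.0]
force: [0.7, -0.8, -0.3]
grip_width: 0.996
grip_force: 0.0
t 1.9 pos [500.07 266.82 241.84] F [ 0.68 -0.77 -0.34] grip 0.0 0.9963999918925256
tool shift mm [ 1.03  0.78 84.84]
turn [-0. -0.  0.]
```

View pics/pre.png

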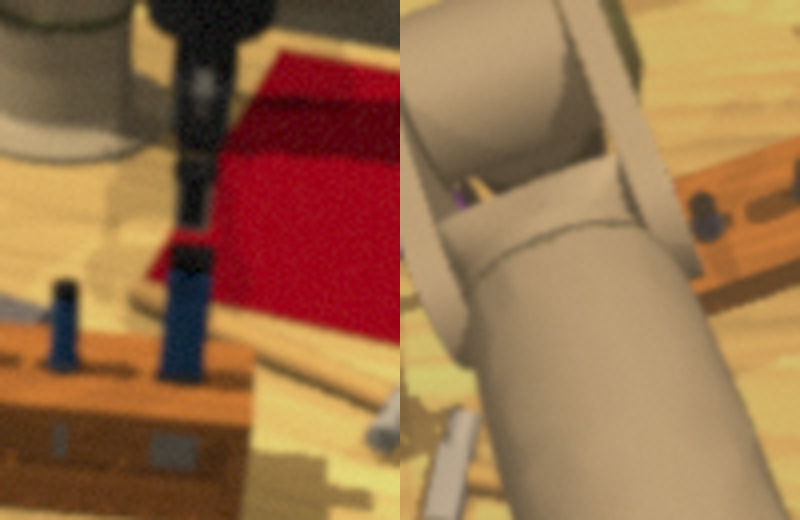

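The scene crop shows the fingers centred above the broad handle: finger tip at about crop (197,225), handle top at (190,250). In the top view the arm hides the rack. Descend.

```bash
python3 -m jog '[[0,0,0.03,0,0,0,0.0854],[0.001,0.001,0.03,0,0,0,0.0854],[0,0,0.025,0,0,0,0.0854],[0,0,0,0,0,0,0.0854]]' 60; python3 -m jog '[[0,0,0,0,0,0,0.02],[0,0,0,0,0,0,0.02],[0,0,0,0,0,0,0.02],[0,0,0,0,0,0,0.01],[0,0,0,0,0,0,0.01]]' 70;python3 -m jog '[[0,0,0,0,0,0,0.01],[0,0,0,0,0,0,0.01],[0,0,0,0,0,0,0.01],[0,0,0,0,0,0,0.01],[0,0,0,0,0,0,0.01]]' 70
```

```text
time_s: 2.4
eef_pos: [498.3, 269.0, 154.6]
ee_rot: [-0.002, 0.616, 0.787, -0.002]
force: [0.2, 0.4, 0.1]
grip_width: 1.003
grip_force: 0.0
time_s: 2.9
eef_pos: [500.4, 268.5, 158.0]
ee_rot: [-0.0, 0.617, 0.787, -0.0]
force: [-4.0, -0.8, 6.5]
grip_width: 0.272
grip_force: 70.9
time_s: 3.4
eef_pos: [500.4, 268.5, 158.0]
ee_rot: [-0.0, 0.617, 0.787, -0.0]
force: [-4.2, -0.7, 6.2]
grip_width: 0.274
grip_force: 70.9
```

Gripped at about 23 mm width, which fits the 24 mm handle. Now lift straight up.

```bash
python3 -m jog '[[0,0,-0.02,0,0,0,0.01],[0,0,-0.03,0,0,0,0.01],[0,0,-0.03,0,0,0,0.01],[0,0,-0.03,0,0,0,0.01],[0,0,-0.03,0,0,0,0.01]]' 80; python3 -m jog '[[0,0,-0.02,0,0,0,0.01],[0,0,0,0,0,0,0.01],[0,0,0,0,0,0,0.01]]' 80
python3 -c "
from h import *
th=np.radians(16);X=np.array([np.cos(th),np.sin(th),0]);Y=np.array([-np.sin(th),np.cos(th),0])
P=np.array([506.8,-227.5,0])-12*Y; P[2]=318; print(P)
goto(P,16)"
```

```text
time_s: 3.9
eef_pos: [500.5, 268.4, 298.4]
ee_rot: [0.0, 0.617, 0.787, -0.0]
force: [0.1, 0.4, -1.0]
grip_width: 0.27
grip_force: 78.3
time_s: 4.2
eef_pos: [500.5, 268.5, 316.2]
ee_rot: [-0.0, 0.617, 0.787, -0.0]
force: [0.9, 0.8, -2.4]
grip_width: 0.271
grip_force: 78.6
[ 510.11 -239.04  318.  ]
t 4.2 pos [500.46 268.46 316.23] F [ 0.94  0.81 -2.44] grip 78.63171458244324 0.27062117462102553
tool shift mm [-495.25 -111.24   -1.64]
turn [-0.    0.   -0.04]
```

```bash
python3 -m jog '[[0,0,-0.02,0,0,0,0.01],[-0.025,-0.006,0,0,0,0,0.01],[-0.04,-0.009,0,0,0,0,0.01],[-0.04,-0.009,0,0,0,0,0.01],[-0.04,-0.009,0,0,0,0,0.01]]' >/dev/null; python3 -m jog '[[-0.04,-0.009,0,0,0,0,0.01],[-0.04,-0.009,0,0,0,0,0.01],[-0.04,-0.009,0,0,0,0,0.01],[-0.04,-0.009,0,0,0,0,0.01],[-0.04,-0.009,0,0,0,0,0.01]]'>/dev/null;  python3 -m jog '[[-0.04,-0.009,0,0,0,0,0.01],[-0.04,-0.009,0,0,0,0,0.01],[-0.04,-0.009,0,0,0,0,0.01],[-0.03,-0.006,0,0,0,-0.04,0.01],[0,0,0,0,0,0,0.01]]' 
python3 -m jog '[[0,0,0,0,0,0,0.01],[0,0,0,0,0,0,0.01]]' 
python3 - <<'E'
from h import *
goto((510,-239,338),16)
a=eyes.capture('scene')[:,:,::-1];b=eyes.capture('top')[:,:,::-1]
f=lambda im,x,y,w,h,s:cv2.resize(im[y:y+h,x:x+w],(w*s,h*s),interpolation=cv2.INTER_CUBIC)
cv2.imwrite('pics/at_station.png',np.hstack([f(a,95,70,100,130,4),f(b,320,130,100,130,4)]))
E
```

```text
time_s: 5.7
eef_pos: [509.7, -241.9, 334.4]
ee_rot: [-0.002, 0.603, 0.798, -0.0]
force: [-0.9, 0.0, -2.3]
grip_width: 0.272
grip_force: 78.8
time_s: 5.9
eef_pos: [510.4, -237.7, 336.6]
ee_rot: [-0.001, 0.601, 0.799, 0.0]
force: [0.2, 0.5, -1.6]
grip_width: 0.272
grip_force: 78.8
t 5.9 pos [ 510.42 -237.69  336.6 ] F [ 0.23  0.46 -1.63] grip 78.78801226615906 0.27233006128369536
tool shift mm [-1.14 -0.77 -1.4 ]
turn [-0. -0.  0.]
```

View pics/at_station.png

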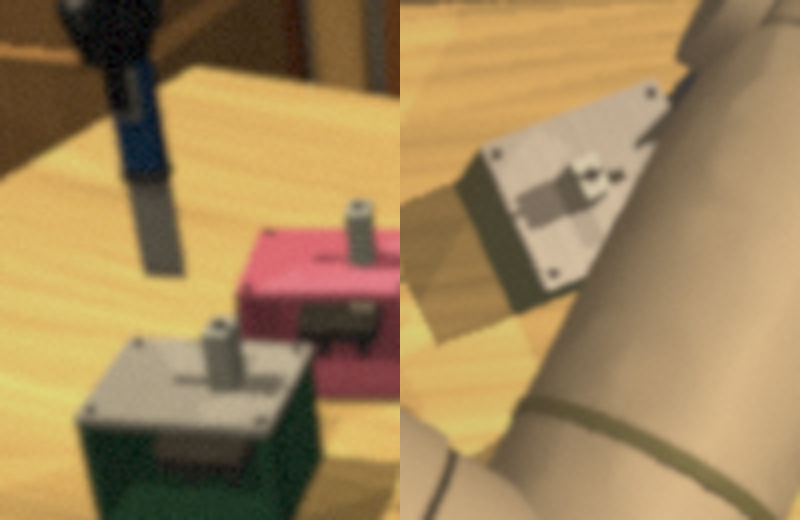

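The scene crop shows the chisel upright in the grip, blade from about (150,180) to the edge at (165,274). It is clear of the fence at (222,350) and just to the slot's -y side. Next I'll lower the edge to about 18 mm above the plate.

```bash
python3 -m jog '[[0,0,0.025,0,0,0,0.01],[0,0,0.025,0,0,0,0.01],[0,0,0.02,0,0,0,0.01],[0,0,0,0,0,0,0.01],[0,0,0,0,0,0,0.01]]' 
python3 - <<'E'
from h import *
goto((506.8,-227.5,266),16)
a=eyes.capture('scene')[:,:,::-1]
x,y=105,110
c=cv2.resize(a[y:y+75,x:x+90],None,fx=8,fy=8,interpolation=cv2.INTER_CUBIC)
cv2.imwrite('pics/low.png',c)
s=sense();p=s['eef_pos'];pr=proj('scene',[p-[0,0,143]])
print('expected edge centre crop px',(pr-[x,y]+.5)*8-.5)
th=np.radians(16);X=np.array([np.cos(th),np.sin(th),0]);Y=np.array([-np.sin(th),np.cos(th),0])
S=np.array([506.8,-227.5,105])
Q=[p-[0,0,143]-16*Y,p-[0,0,143]+16*Y,S-18*Y,S+16*Y]+[S+[0,0,50]+a*X+b*Y for a,b in((-15,16),(15,16),(15,36),(-15,36))]
Q+=[S+a*X+b*Y for a,b in((60,75),(60,-75),(-60,-75),(-60,75))]
print((proj('scene',Q)-[x,y]+.5)*8-.5)
E
```

```text
time_s: 6.5
eef_pos: [510.7, -238.3, 268.2]
ee_rot: [0.0, 0.601, 0.799, -0.0]
force: [0.4, 0.8, -1.8]
grip_width: 0.271
grip_force: 78.5
t 6.5 pos [ 510.68 -238.29  268.18] F [ 0.4   0.76 -1.77] grip 78.54773998260498 0.27064492282606495
tool shift mm [11.45 -0.74  2.17]
turn [0. 0. 0.]
expected edge centre crop px [[273.05 395.96]]
[[233.07 393.49]
 [313.21 398.45]
 [266.57 440.06]
 [351.17 445.48]
 [345.45 312.39]
 [319.22 352.35]
 [370.96 355.46]
 [396.22 315.35]
 [453.22 542.07]
 [ 65.98 515.68]
 [182.87 352.99]
 [542.98 374.8 ]]
```

View pics/low.png

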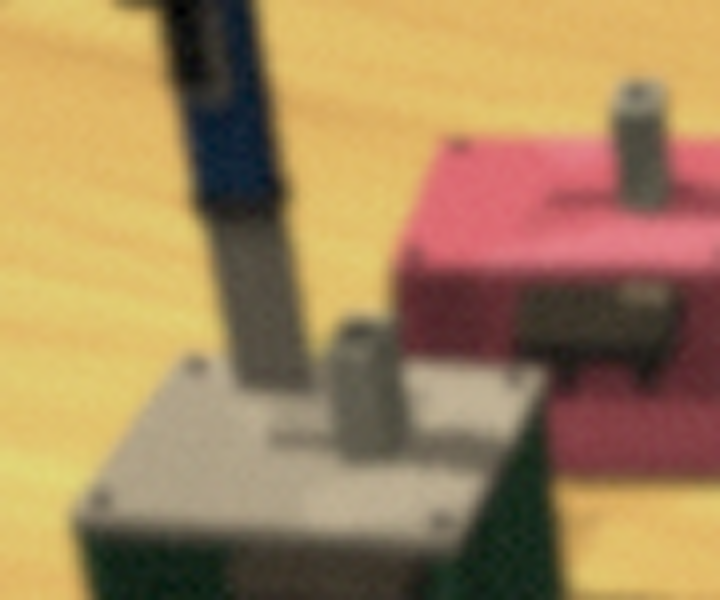

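The scene crop shows the edge at about (237–312,388), the slot's left end at (270,437) and the fence face at x≈333. That is about 10 to 13 mm short of the fence. I'll approach it gently along tool +x.

```bash
python3 -m jog '[[0.004,0,0,0,0,0,0.01],[0.004,0,0,0,0,0,0.01],[0,0,0,0,0,0,0.01],[0,0,0,0,0,0,0.01]]' 
for i in 1 2 3; do python3 -m jog '[[0.001,0,0,0,0,0,0.01],[0,0,0,0,0,0,0.01],[0,0,0,0,0,0,0.01]]'|head -4; done
```

```text
time_s: 6.95
eef_pos: [508.3, -230.9, 267.6]
ee_rot: [0.0, 0.601, 0.799, -0.0]
force: [1.1, -0.9, -0.9]
grip_width: 0.268
grip_force: 78.5
time_s: 7.25
eef_pos: [507.9, -230.1, 267.3]
ee_rot: [-0.0, 0.602, 0.799, -0.0]
force: [-0.9, -0.5, -1.9]
time_s: 7.55
eef_pos: [507.6, -229.0, 267.3]
ee_rot: [-0.0, 0.602, 0.799, -0.0]
force: [-0.0, -0.0, -0.4]
time_s: 7.85
eef_pos: [507.4, -228.2, 267.3]
ee_rot: [0.0, 0.602, 0.799, -0.0]
force: [-0.2, -1.1, -1.2]
```

```bash

for i in 1 2 3; do python3 -m jog '[[0.001,0,0,0,0,0,0.01],[0,0,0,0,0,0,0.01],[0,0,0,0,0,0,0.01]]'|sed -n '2p;4p'; python3 -c "
from rig import sense; s=sense(); print(s['wrist_torque'].round(2))";  done
```

```text
eef_pos: [507.2, -227.6, 267.4]
force: [1.4, -4.3, -2.9]
[-1.06 -0.29  0.03]
eef_pos: [506.9, -226.6, 267.5]
force: [1.1, -4.6, -1.0]
[-1.45 -0.31  0.03]
eef_pos: [506.8, -226.1, 267.6]
force: [1.1, -6.8, -2.9]
[-2.01 -0.5   0.03]
```

Contact: about 7 N against the fence, held for more than 0.5 s, with little tilt. I'll back off 2.5 mm, lower to just above the plate and look.

```bash
python3 -m jog '[[-0.0025,0,0,0,0,0,0.01],[0,0,0.008,0,0,0,0.01],[0,0,0.008,0,0,0,0.01],[0,0,0,0,0,0,0.01],[0,0,0,0,0,0,0.01]]' 
python3 - <<'E'
from h import *
goto((506.8,-227.5,200),16)
a=eyes.capture('scene')[:,:,::-1]
x,y=105,110
cv2.imwrite('pics/low2.png',cv2.resize(a[y:y+75,x:x+90],None,fx=8,fy=8,interpolation=cv2.INTER_CUBIC))
p=sense()['eef_pos'];th=np.radians(16);Y=np.array([-np.sin(th),np.cos(th),0])
print((proj('scene',[p-[0,0,143]-16*Y,p-[0,0,143]+16*Y,p-[0,0,63]-16*Y,p-[0,0,63]+16*Y])-[x,y]+.5)*8-.5)
E
```

```text
time_s: 9.25
eef_pos: [507.1, -227.5, 250.8]
ee_rot: [-0.001, 0.601, 0.799, -0.0]
force: [0.5, -2.0, -1.7]
grip_width: 0.272
grip_force: 78.5
t 9.25 pos [ 507.05 -227.45  250.78] F [ 0.5 -2.  -1.7] grip 78.50963115692139 0.2719798717784456
tool shift mm [-0.02 -0.21 50.78]
turn [-0. -0.  0.]
[[269.88 434.05]
 [349.65 439.14]
 [236.73 250.19]
 [319.34 254.74]]
```

View pics/low2.png

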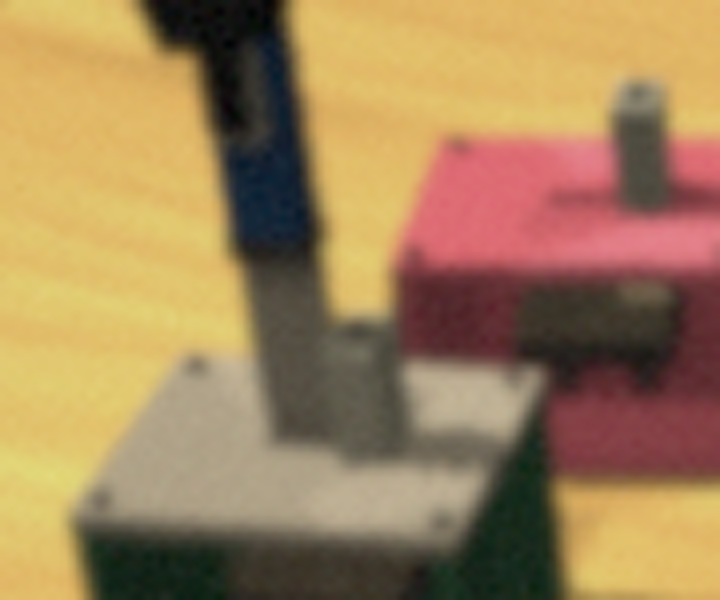

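The edge sits right on the slot: its left corner is at (273,438), with the slot's left end at about (270,437). I'll back off another 0.5 mm and go down in small steps, watching the force.

```bash
python3 -m jog '[[-0.0007,0,0.002,0,0,0,0.01],[0,0,0.002,0,0,0,0.01],[0,0,0,0,0,0,0.01]]'|sed -n '2,4p' 
for i in 1 2 ; do python3 -m jog '[[0,0,0.002,0,0,0,0.01],[0,0,0.002,0,0,0,0.01],[0,0,0,0,0,0,0.01]]'|sed -n '2,4p';  done
```

```text
eef_pos: [507.3, -228.0, 247.0]
ee_rot: [-0.001, 0.601, 0.799, 0.0]
force: [-0.2, -0.0, -1.1]
eef_pos: [507.3, -228.2, 243.0]
ee_rot: [-0.0, 0.602, 0.799, 0.0]
force: [-0.2, 0.1, -1.6]
eef_pos: [507.3, -228.2, 238.9]
ee_rot: [-0.0, 0.602, 0.799, 0.0]
force: [0.2, -0.3, -1.9]
```

```bash

for i in 1 2 3 4; do python3 -m jog '[[0,0,0.003,0,0,0,0.01],[0,0,0.003,0,0,0,0.01],[0,0,0,0,0,0,0.01]]'|sed -n '2,4p';  done
```

```text
eef_pos: [507.3, -228.2, 232.7]
ee_rot: [-0.001, 0.602, 0.799, -0.0]
force: [0.1, 0.3, -1.8]
eef_pos: [507.3, -228.2, 226.8]
ee_rot: [-0.0, 0.602, 0.799, 0.0]
force: [0.2, 0.1, -1.2]
eef_pos: [507.3, -228.2, 220.8]
ee_rot: [-0.0, 0.602, 0.799, -0.0]
force: [0.4, 0.8, -1.4]
eef_pos: [507.3, -228.2, 214.8]
ee_rot: [-0.0, 0.602, 0.799, 0.0]
force: [0.3, 0.0, -1.8]
```

The slot is clean, with no side force. Block contact is expected at TCP z ≈ 203.

```bash
python3 -m jog '[[0,0,0.003,0,0,0,0.01],[0,0,0.003,0,0,0,0.01],[0,0,0,0,0,0,0.01]]'|sed -n '2,4p'
for i in 1 2 3 4 5; do python3 -m jog '[[0,0,0.001,0,0,0,0.01],[0,0,0.001,0,0,0,0.01],[0,0,0,0,0,0,0.01],[0,0,0,0,0,0,0.01]]'|sed -n '2p;4p';  done
```

```text
eef_pos: [507.3, -228.2, 208.8]
ee_rot: [-0.0, 0.602, 0.799, -0.0]
force: [0.2, 0.4, -1.4]
eef_pos: [507.5, -228.3, 207.3]
force: [-0.4, 1.0, -1.8]
eef_pos: [507.4, -228.3, 205.3]
force: [-0.6, 0.2, -1.0]
eef_pos: [507.4, -228.3, 203.3]
force: [0.2, -0.1, -0.8]
eef_pos: [507.5, -228.4, 201.7]
force: [-0.3, 0.5, 4.3]
eef_pos: [507.5, -228.4, 199.4]
force: [-0.5, 0.3, 4.8]
```

```bash
python3 -m jog '[[0,0,0.001,0,0,0,0.01],[0,0,0.001,0,0,0,0.01],[0,0,0.001,0,0,0,0.01],[0,0,0.001,0,0,0,0.01],[0,0,0.0005,0,0,0,0.01]]'|sed -n '2p;4p'
for i in 1 2 3; do python3 -m jog '[[0,0,0,0,0,0,0.01],[0,0,0,0,0,0,0.01],[0,0,0,0,0,0,0.01]]'|sed -n '1,6p'; done
python3 - <<'E'
from h import *
a=eyes.capture('scene')[:,:,::-1]
x,y=105,110
cv2.imwrite('pics/end.png',cv2.resize(a[y:y+95,x:x+90],None,fx=6,fy=6,interpolation=cv2.INTER_CUBIC))
s=sense();print(s['force'],s['dq'])
E
```

```text
eef_pos: [507.6, -228.4, 195.1]
force: [-0.3, 1.0, 7.3]
time_s: 14.5
eef_pos: [507.5, -228.4, 195.2]
ee_rot: [0.0, 0.602, 0.799, -0.0]
force: [-0.4, 0.6, 7.0]
grip_width: 0.27
grip_force: 79.6
time_s: 14.8
eef_pos: [507.6, -228.4, 195.2]
ee_rot: [0.0, 0.602, 0.799, -0.0]
force: [-1.2, -0.3, 7.1]
grip_width: 0.274
grip_force: 79.6
time_s: 15.1
eef_pos: [507.5, -228.4, 195.2]
ee_rot: [0.0, 0.602, 0.799, -0.0]
force: [-0.7, 0.6, 5.6]
grip_width: 0.271
grip_force: 79.6
[-0.33  0.54  6.84] [-0. -0.  0.  0. -0.  0.]
```

View pics/end.png

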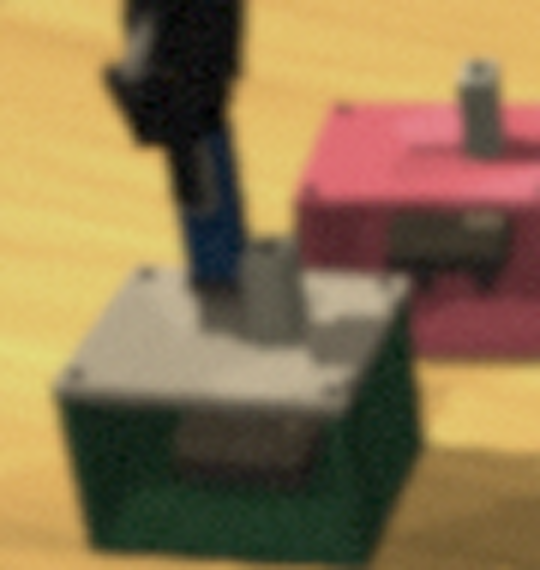

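The picture shows the chisel upright through the slot beside the fence, with the block at (245,440) pressed. The push of about 8.4 N over the free weight corresponds to about 8 mm, and everything is at rest.

```bash
python3 -c "
from rig import finish_job; print(finish_job())"
```

```text
the job is handed in; nothing more can be done
None
```

I handed in the job with the broad chisel gripped upright in the slot and pressing the block down about 8 mm (estimated from the push force), after holding it against the fence at about 4–7 N; I carried it above the slim chisels with no sign of contact, and no verdict came back.

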